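# Refit the lever handle on the brine valve and open it

## Task

The lever handle of the brine valve has been washed and stands in the caddy. Lift it out, lay it down on the bench with its socket facing down and let go, then take it again by its hub, push it onto the valve stem while turning it until it drops fully home, and turn it to open the valve, with the handle in line with the pipe. Let go, and leave the other things on the bench where they are.

Things in the scene. Friction and masses are not known exactly. Their poses are not given: they have to be found in the camera images.
- handle_hub (a point): Middle of the hub of the loose steel lever handle (0.34 to 0.53 kg). Handle axes: z from the hub along the arm, x away from the socket's mouth (straight up when fitted or lying socket-down), y across. Hub: a block 42 (x) by 36 (y) by 40 mm (z). It starts standing on its hub end, z up, 150 mm tall; it stands steadily so, balance point 30 mm up; tipped past 40 degrees it falls over.
- handle_mouth (a point): Middle of the socket's mouth, in the hub's -x face, 21 mm from the hub's middle; same axes. The socket is a slot 13.5 mm (y) by 19.5 mm (z), 24 mm deep: its flats lie along the arm. Lying socket-down on the bench the handle rests on this face alone, arm clear of the bench.
- handle_grip (a point): Middle of the black sleeve on the end of the arm, 15 mm (x) by 25 mm (y) by 64 mm (z); 98 mm along z and 13 mm along x from the hub's middle; same axes. The bare arm between hub and sleeve is 10 mm (x) by 20 mm (y). At the start the sleeve's middle is 122 mm above the bench, clear above the caddy's rim.
- valve_seat (a point): Where the hub seats: on the stem's axis, top of the 30 mm round neck, 145 mm above the bench. z up, x along the pipe, y across it; these axes do not turn with the stem. Fully home, the hub's underside rests here (its middle 21 mm above). The 40 mm pipe (axis 75 mm above the bench) bends down 135 mm either side along x; the valve body below is 84 mm round, its top 117 mm up.
- stem_top (a point): Top of the upright valve stem, on its axis, 22 mm above the seat; axes as the seat's. The stem is 18 mm round with two flats 12 mm apart and its top 5 mm bevelled by 3.5 mm: the handle goes on either way round, with about 6 degrees of play. It starts 15 to 65 degrees open; that angle is not given and must be felt or seen. Stiff: 0.35 N m turns it and it stays where left.
- valve: The brine valve and its steel pipe, fixed to the bench; origin on the bench below the stem, x along the pipe. Shut, the handle stands across the pipe (arm along +y or -y); open, along it. It opens anticlockwise seen from above (arm from +y to -x, or from -y to +x) and meets a stop when fully open.
- caddy: Fixed steel caddy, 66 mm (x) by 125 mm (y), 75 mm high, walls and floor 4 mm thick, a wall across the middle making two open cells side by side along y. Origin under its centre. The handle stands in the cell on the -y side (its middle 30 mm from the centre), arm up, socket towards -x; the other cell holds two blanking caps below the rim.
- cheese_a: A banded cheese, 104 mm round and 46 mm high, lying on the bench. Origin at the centre of its underside. Leave it alone.
- cheese_b: Another banded cheese of the same size. Leave it alone.
- beaker: A steel beaker, 72 mm round and 85 mm high. Origin at the centre of its underside. Leave it alone.
- brush: A hand brush about 200 mm long lying on the bench along its x axis, wooden handle towards -x. Leave it alone.

How it is judged:
On the way, in this order (a step that is already met when the one before it is completed fails the run):
1. the handle lies on the bench, socket down, and is let go (angle between handle_hub's own x axis and vertical below 0.2 rad and height (world z) of handle_hub below 0.03 m and contact force between handle and the fingers below 0.3 N and contact force between handle and caddy below 0.1 N), for 0.2 s.
2. the handle has dropped fully home on the valve stem (horizontal distance between handle_hub and valve_seat below 0.004 m and z of handle_hub in the frame of valve_seat between 0.015 and 0.0245 m and angle between handle_hub's own x axis and vertical below 0.12 rad), for 0.1 s.
At the end, for the whole second after the job is handed in: The handle sits fully home on the valve stem (hub within 4 mm of the stem's axis, within 3.5 mm of the seat, level within 7 degrees), in line with the pipe within 12 degrees (valve open, arm pointing either way), at rest and let go (all of step 2 and angle between the z axis of handle_hub and the x axis of valve_seat, either way round below 0.21 rad and linear speed of handle below 0.02 m/s); the robot touches nothing.
It fails at once if a bystander (a cheese, the beaker or the brush) is shifted more than 30 mm (distance of any of cheese_a, cheese_b, beaker, brush from where it was at the start of the episode above 0.03 m).
It also fails if it takes over 64 s, if anything falls off the work surface, if the arm or the gripper's body presses on something with over 40 N, if the wrist force passes 120 N, or if a joint passes its speed limit or range.

## Robot

A 6-joint arm with a two-finger parallel gripper is mounted at the origin on the work surface. World frame = base frame: x ahead of the robot, y to its left, z up, the work surface at z = 0. Lengths are in m, angles in rad, forces in N, time in s.
With the tool pointing down it reaches from about 0.375 to 0.975 m from the base axis. Payload 3.8 kg.
Tool frame: the origin (TCP) lies at the very end of the fingers, on their centre line; the grasp point (between the pads) lies 19 mm behind it; z points along the fingers, y is the direction in which the jaws open and shut (so a half turn about z gives the same grasp; the last joint's range is limited). The gripper opens to 85 mm and grips with 20 to 120 N. Pads are 22 mm wide; open, the fingers measure 114 mm over their backs; the gripper's body (76 mm by 85 mm) begins 54 mm behind the grasp point. The pads swing forward as they close: fully open they stand 13 mm farther back than shut.
Start: joints at [1.171, 0.264, 1.604, -0, 1.274, -0.037], TCP at [0.24, 0.631, 0.231] pointing down, gripper open.
Joint ranges: [-2.63, 2.63], [-0.94, 2.18], [0.31, 2.57], [-1.31, 4.45], [0, 2.66], [-2.55, 2.55]. Speed limits (rad/s): [2.57, 2.57, 3.14, 3.14, 3.14, 3.14].

## Interface

Orientations are given as a unit quaternion [x, y, z, w].
In Python, from rig import * gives the robot as it stands. The module is installed in compiled form; this text tells all that it offers.
- The arm moves only by the tool move_arm, never from a script. Its argument "deltas" is a list of rows, each a list of 3 entries, a list of its own where there are three numbers: the gripper's target within -1 to 1 (shut at 1, half-way at 0, fully open at -1), then the shift along the tool's x, y, z normalised to -1 to 1, where 1 is 0.08 m, then the turn about the tool's z normalised to -1 to 1, where 1 is 90 degrees. In form: [[fingers, [x, y, z], yaw], ...]. A call has 1 to 5 rows; each row shifts and turns the commanded pose from where the row before left it, along the tool's axes as they then stand; what a row does not reach is not made up. A row lasts 1/10 s, in which the tool goes at most 50 mm and 8.59 degrees, less where a joint would pass 70% of its speed; a pose out of reach is approached as far as the arm can. A call with a number of a shift or a turn outside -1 to 1 is refused whole. A call with a gripper value outside its range is refused whole. The fingers move at their own pace and stop on an object; the grip force is fixed at half the most. Time passes only in rows, so rows that do not move let the fingers close. It gives the time, the measured TCP pose, the force and the opening at its end, in the units of the state.
- observe(): the state, without advancing time (a new reading comes with each control period).
- get_image(name): name is "side" or "top" or "wrist"; returns the picture (420x560x3 uint8, red, green, blue); there is no depth.
- camera_params(name): a dict with "intrinsics" (3x3 intrinsics, pixels), "k1" (the pictures are not rectified: a ray, as slopes to the right and down, at radius r is drawn at 1 + k1 r^2 times it, then the intrinsics apply), "R" (3x3) and "t" (3): a world point X has camera coordinates R X + t. Camera axes: x right, y down, z forward; pixel columns grow to the right and rows downward; lengths in m; the calibration is good to about 2 mm. A picture is of the moment at which its call begins: read the wrist's pose just before it. camera_params takes no time and is no camera call; for the wrist camera it gives the pose at the moment of the call.
- sign_off(): hands the job in, once; it reports no verdict.
The state is a dict: "t": time; "joints": joint angles; "qd": joint speeds; "effort": joint torques, N m; "tool_pos": TCP position; "tcp_rot": TCP orientation; "wrist_force": force on the tool from outside, world axes, zero at the start; "torque": the same for the moment, N m; "finger_gap": finger opening in m.
Only numpy, scipy, OpenCV 4.12 (cv2) and the standard library are available. Lean on these libraries where they do the work, as an engineer would, in place of code of your own. Each camera call takes 0.05 s, during which the arm holds its last target.

## Working session

There is one attempt and no reset: what is moved stays moved. The work goes in short steps, Python scripts to look and compute and a tool call to move; the robot and the scene stay as the last step left them, time stands still between calls to the robot, and variables do not carry over. Pictures are saved under pics/ and viewed, and the job is handed in when it is done.

Besides the shell and the picture viewer there is one more tool, called by a JSON object that holds its "fn" and its "kwargs", one argument or row to a line. move_arm: Moves the arm, as the interface text tells. Its arguments: {"type":"object","properties":{"deltas":{"type":"array","items":{"type":"array"}}},"required":["deltas"]}

```bash
mkdir -p pics
cat > h.py <<'E'
from rig import *
import numpy as np, cv2
def snap(n,f):
    im=get_image(n); cv2.imwrite('pics/'+f,cv2.cvtColor(np.asarray(im),cv2.COLOR_RGB2BGR)); return im
def ray(p,u,v):
    K=np.array(p['intrinsics']);R=np.array(p['R']);t=np.array(p['t'])
    d=np.linalg.inv(K)@[u,v,1.]; x=d[:2]; rd=np.hypot(*x); r=rd
    for _ in range(30): r=rd/(1+p['k1']*r*r)
    x=x*(r/rd if rd>0 else 1)
    return -R.T@t, R.T@np.array([x[0],x[1],1])
def onz(p,u,v,z):
    o,d=ray(p,u,v); return o+d*(z-o[2])/d[2]
def proj(p,X):
    K=np.array(p['intrinsics']);c=np.array(p['R'])@np.array(X)+np.array(p['t']); x=c[:2]/c[2]; x=x*(1+p['k1']*(x@x)); return (K@[x[0],x[1],1])[:2]
def tri(p1,a,p2,b):
    o1,d1=ray(p1,*a);o2,d2=ray(p2,*b)
    s=np.linalg.lstsq(np.stack([d1,-d2],1),o2-o1,rcond=None)[0]
    q1=o1+d1*s[0];q2=o2+d2*s[1]; return (q1+q2)/2,np.linalg.norm(q1-q2)
E
python3 - <<'E'
from h import *
s=observe(); print(s)
for n in ['side','top','wrist']:
    p=camera_params(n); print(n,p); snap(n,n+'0.png')
E
```

```text
{'t': 0.0, 'joints': array([ 1.17110190e+00,  2.64756763e-01,  1.60541234e+00,  1.99748029e-05,
        1.27368630e+00, -3.68958699e-02]), 'qd': array([ 0.00111146,  0.00104715,  0.00138097,  0.00067924, -0.00073266,
       -0.00034211]), 'effort': array([ 7.59643876e-05, -5.15105617e+01, -3.67312074e+01,  2.71631834e-04,
        1.29949237e-02, -2.22421484e-06]), 'tool_pos': array([0.23925462, 0.63037767, 0.22993889]), 'tcp_rot': array([ 1.80408842e-01,  9.83591058e-01, -1.10245728e-03, -2.54336669e-04]), 'wrist_force': array([ 0.6943267 , -0.40886136,  1.00197169]), 'torque': array([ 0.03022096,  0.01434559, -0.0169132 ]), 'finger_gap': 0.08563165652638016}
side {'intrinsics': array([[402.15829326,   0.        , 279.48085298],
       [  0.        , 402.15829326, 206.44042603],
       [  0.        ,   0.        ,   1.        ]]), 'k1': -0.030261241358601507, 'R': array([[ 0.94671618, -0.3213175 ,  0.02198928],
       [-0.17783496, -0.57844622, -0.79609968],
       [ 0.26852037,  0.74976999, -0.60476589]]), 't': array([-0.549724  ,  0.20605636,  1.14485491])}
top {'intrinsics': array([[454.01878213,   0.        , 282.22467668],
       [  0.        , 454.01878213, 214.25137978],
       [  0.        ,   0.        ,   1.        ]]), 'k1': 0.05248244407150069, 'R': array([[ 0.06143095, -0.99810707, -0.00291724],
       [-0.97057864, -0.05905438, -0.23343026],
       [ 0.23281612,  0.01717126, -0.97236917]]), 't': array([-0.03968784,  0.62149278,  1.09983963])}
wrist {'intrinsics': array([[310.21128045,   0.        , 282.04637476],
       [  0.        , 310.21128045, 208.16058078],
       [  0.        ,   0.        ,   1.        ]]), 'k1': -0.03138867295475139, 'R': array([[ 0.35538325,  0.93471942, -0.0015323 ],
       [ 0.89875848, -0.34125953,  0.27527282],
       [ 0.25677994, -0.09920452, -0.96136493]]), 't': array([-0.67396765, -0.03579397,  0.37826108])}
```

View pics/side0.png

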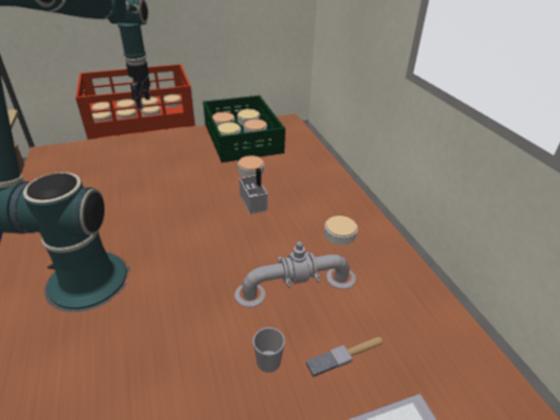

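View pics/top0.png

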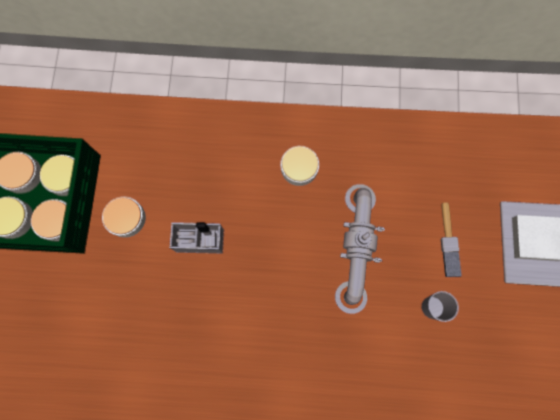

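View pics/wrist0.png

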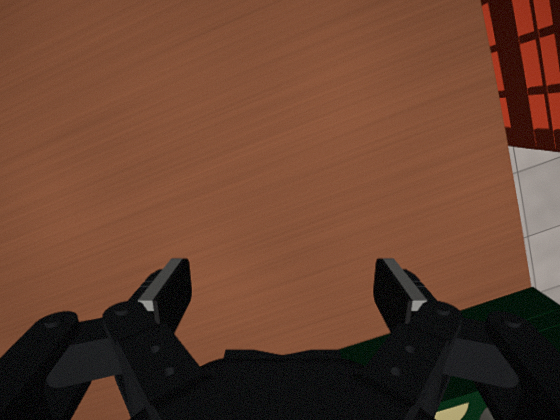

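Top view: caddy about (196,238), black sleeve (203,227), valve (361,238), cheeses (300,164) and (122,216), beaker (442,306), brush (450,240). Next I'll zoom in on these and measure.

Run:
```python
from h import *
t=cv2.imread('pics/top0.png'); s=cv2.imread('pics/side0.png')
a=cv2.resize(t[205:265,155:235],(400,300),interpolation=cv2.INTER_CUBIC)
b=cv2.resize(t[200:280,320:400],(400,400),interpolation=cv2.INTER_CUBIC)
c=cv2.resize(s[150:220,225:285],(360,420)[:2],interpolation=cv2.INTER_CUBIC)[:300] if 0 else cv2.resize(s[155:215,225:305],(400,300),interpolation=cv2.INTER_CUBIC)
d=cv2.resize(s[230:310,260:340],(400,400),interpolation=cv2.INTER_CUBIC)
o=np.zeros((600,800,3),np.uint8);o[:300,:400]=a;o[:300,400:]=c[:300];o[300:,:400]=b[50:350];o[300:,400:]=d[:300]
cv2.imwrite('pics/z0.png',o)
pt,ps=camera_params('top'),camera_params('side')
# dark blobs
for im,p,box in ((t,'top',(205,265,155,235)),(s,'side',(155,215,225,305))):
    m=(im.max(2)<40).astype(np.uint8); y0,y1,x0,x1=box
    n,l,st,ce=cv2.connectedComponentsWithStats(m[y0:y1,x0:x1])
    for i in range(1,n):
        if st[i,4]>8: print(p,st[i],ce[i]+[x0,y0])
for nm,u,v,z in [('cheeseA',300,164,.046),('cheeseB',122,215,.046),('beaker',442,306,.04),('brush',450,240,.01),('valve',361,238,.15),('flange1',360,199,0.005),('flange2',351,297,.005),('caddyc',196,238,.075)]:
    print(nm,onz(pt,u,v,z).round(3))
```

```text
top [42 18 12  9 88] [202.5        227.21590909]
side [ 0  0 20  6 84] [232.17857143 156.98809524]
side [31 15  5 16 47] [258.04255319 176.93617021]
cheeseA [ 0.772 -0.041  0.046]
cheeseB [0.602 0.42  0.046]
beaker [ 0.418 -0.417  0.04 ]
brush [ 0.595 -0.452  0.01 ]
valve [ 0.558 -0.193  0.15 ]
flange1 [ 0.695 -0.212  0.005]
flange2 [ 0.428 -0.194  0.005]
caddyc [0.547 0.214 0.075]
```

View pics/z0.png

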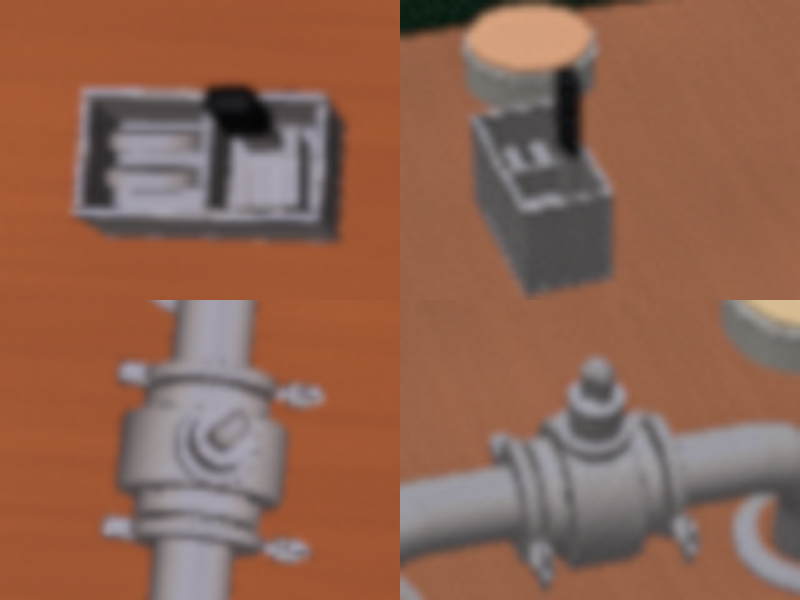

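Run:
```python
from h import *
from scipy.spatial.transform import Rotation as Ro
pt,ps=camera_params('top'),camera_params('side')
c=np.array([onz(pt,155+u/5,205+v/5,.075) for u,v in [(80,90),(330,93),(323,218),(75,213)]]);print(c.round(4),c.mean(0).round(4))
print('len',np.linalg.norm(c[0]-c[1]),np.linalg.norm(c[1]-c[2]))
d=(c[0]+c[3]-c[1]-c[2]);print('caddy yaw deg',np.degrees(np.arctan2(-d[0],d[1])))
print('sleeve',tri(pt,(202.5,227.2),ps,(258,177)))
print('top end',tri(pt,(155+232/5,205+97/5),ps,(225+168/5,155+68/5)))
# stem top
print('stem',tri(pt,(320+228/5,200+(430-300+50)/5),ps,(260+(597-400)/5,230+(362-300)/5)))
print('stem top at z.167',onz(pt,365.6,236,.167))
r=Ro.from_quat(observe()['tcp_rot']).as_matrix();print(r.round(3))
print(proj(pt,[.56,-.2,.145]))
```

```text
[[0.5821 0.2814 0.075 ]
 [0.5882 0.1537 0.075 ]
 [0.5235 0.1511 0.075 ]
 [0.5186 0.2763 0.075 ]] [0.5531 0.2156 0.075 ]
len 0.12791761063940593 0.06480395535381259
caddy yaw deg 2.500780386832072
sleeve (array([0.56643123, 0.19148419, 0.1192219 ]), np.float64(0.0014908783667505233))
top end (array([0.56690683, 0.18777493, 0.15466929]), np.float64(0.0002729004909157019))
stem (array([ 0.56191759, -0.20226525,  0.16247122]), np.float64(0.002057169364553361))
stem top at z.167 [ 0.55997971 -0.20124789  0.167     ]
[[-0.935  0.355 -0.001]
 [ 0.355  0.935 -0.002]
 [ 0.    -0.002 -1.   ]]
[363.45527537 237.6816487 ]
```

Measured and checked: caddy 128×65 mm (should be 125×66), yaw 2.5°. The sleeve is at (0.567, 0.188) with its top at 0.154, as it should be. The stem is at about (0.560, -0.201) and the pipe yaw is about -4°. Next I yaw the tool and move it above the sleeve.

{"fn": "move_arm", "kwargs": {
  "deltas": [
    [-1,[0,0,-0.25],-0.095],
    [-1,[0,0,0],-0.095],
    [-1,[0,0,0],-0.069],
    [-1,[-0.321,-0.476,0],0],
    [-1,[-0.321,-0.476,0],0]
  ]
}}

```text
t: 0.65
tool_pos: [0.2939, 0.5569, 0.2505]
tcp_rot: [-0.023, 1.0, -0.0, -0.0]
wrist_force: [1.6, 0.4, -0.0]
finger_gap: 0.0854
```

{"fn": "move_arm", "kwargs": {
  "deltas": [
    [-1,[-0.321,-0.476,0],0],
    [-1,[-0.321,-0.476,0],0],
    [-1,[-0.321,-0.476,0],0],
    [-1,[-0.321,-0.476,0],0],
    [-1,[-0.321,-0.476,0],0]
  ]
}}

```text
t: 1.15
tool_pos: [0.4315, 0.3709, 0.251]
tcp_rot: [-0.022, 1.0, -0.0, -0.0]
wrist_force: [0.9, 0.6, -0.0]
finger_gap: 0.0853
```

{"fn": "move_arm", "kwargs": {
  "deltas": [
    [-1,[-0.321,-0.476,0],0],
    [-1,[-0.321,-0.476,0],0],
    [-1,[-0.321,-0.476,0],0],
    [-1,[0,0,0],0],
    [-1,[0,0,0],0]
  ]
}}

```text
t: 1.65
tool_pos: [0.5131, 0.2609, 0.2509]
tcp_rot: [-0.021, 1.0, 0.0, -0.001]
wrist_force: [-1.1, -0.1, 0.1]
finger_gap: 0.0854
```

Run:
```python
from h import *
s=observe();print(s['tool_pos'],s['joints'],s['tcp_rot'],s['t'])
p=camera_params('wrist');im=snap('wrist','w1.png')
for X in ([.567,.187,.154],[.567,.187,.122],s['tool_pos'],[.553,.2156,.075]): print(proj(p,X))
```

```text
[0.51313497 0.26094183 0.25086013] [ 4.26844880e-01  6.55666390e-02  1.79687579e+00  5.73112548e-04
  1.28003933e+00 -1.18524711e+00] [-2.05641071e-02  9.99788400e-01  7.65043670e-05 -5.16839444e-04] 1.65
[192.86025175 266.62009278]
[202.09709477 251.30157537]
[282.46990203 262.74455915]
[238.79100894 222.69528886]
```

View pics/w1.png

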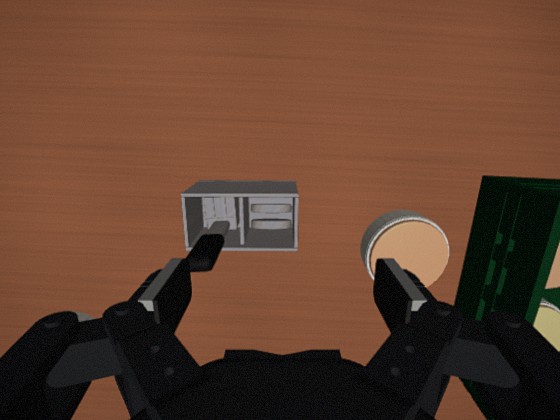

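The wrist view shows the sleeve left of centre, at about (205,250), inside the caddy's -y cell. I did 10 of the 12 rows I'd planned, so I'll finish the traverse.

{"fn": "move_arm", "kwargs": {
  "deltas": [
    [-1,[-0.318,-0.476,0],0],
    [-1,[-0.318,-0.476,0],0],
    [-1,[0,0,0],0]
  ]
}}

```text
t: 2.0
tool_pos: [0.5688, 0.1861, 0.2512]
tcp_rot: [-0.021, 1.0, -0.001, 0.001]
wrist_force: [0.5, -0.2, 0.9]
finger_gap: 0.0855
```

Run:
```python
from h import *
s=observe();print(s['tool_pos'],s['tcp_rot'],s['t'])
p=camera_params('wrist');im=snap('wrist','w2.png')
for X in ([.567,.187,.154],[.567,.187,.09],[.567,.2,.154],[.553,.2156,.075]): print(proj(p,X))
```

```text
[0.56876127 0.18610464 0.25116393] [-2.12806559e-02  9.99773011e-01 -8.46689372e-04  5.85589760e-04] 2.0
[283.67730366 206.87052729]
[283.43616609 189.43660903]
[299.85446917 207.53017405]
[311.55014463 174.2255713 ]
```

View pics/w2.png

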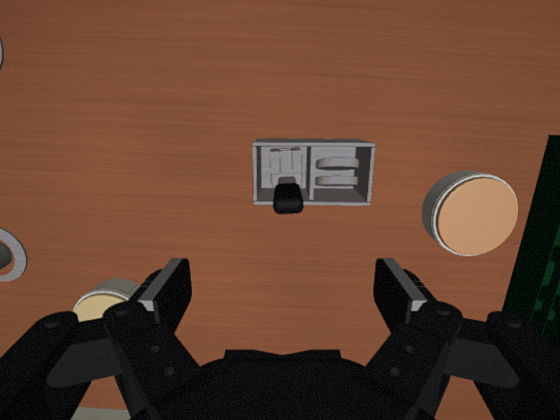

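Sleeve end is at (288,204) against a predicted (284,207), so y is about 0.190. I'll correct for that, descend and grip.

{"fn": "move_arm", "kwargs": {
  "deltas": [
    [-1,[0.035,0.05,0.6],0],
    [-1,[0,0,0.6],0],
    [-1,[0,0,0.5],0],
    [-1,[0,0,0.15],0],
    [-1,[0,0,0],0]
  ]
}}

```text
t: 2.55
tool_pos: [0.5613, 0.193, 0.101]
tcp_rot: [-0.023, 1.0, -0.001, -0.003]
wrist_force: [-0.9, -0.2, 0.1]
finger_gap: 0.0854
```

Run:
```python
from h import *
s=observe();print(s['tool_pos'],s['tcp_rot'],s['t'],s['wrist_force'])
p=camera_params('wrist');im=snap('wrist','w3.png')
```

```text
[0.56130523 0.19301731 0.10096649] [-2.30209373e-02  9.99731256e-01 -5.06669176e-04 -2.68262681e-03] 2.55 [-0.93317401 -0.16659824  0.08482939]
```

View pics/w3.png

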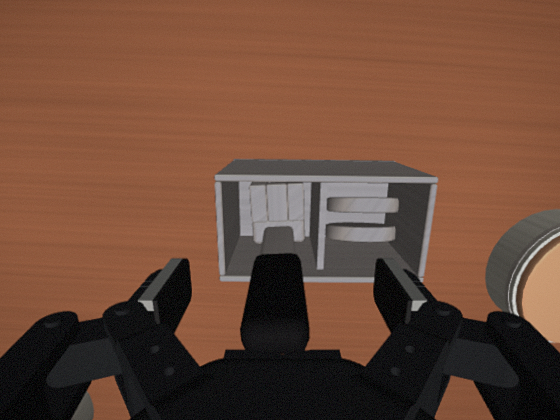

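The sleeve (column 277) lies between the jaws (midpoint 282). I'll make a small centring shift and close.

{"fn": "move_arm", "kwargs": {
  "deltas": [
    [-1,[-0.055,-0.03,0],0],
    [0.3,[0,0,0],0],
    [1,[0,0,0],0],
    [1,[0,0,0],0],
    [1,[0,0,0],0]
  ]
}}

```text
t: 3.1
tool_pos: [0.5689, 0.1897, 0.1039]
tcp_rot: [-0.022, 1.0, 0.0, 0.0]
wrist_force: [0.4, 0.1, -0.3]
finger_gap: 0.0281
```

{"fn": "move_arm", "kwargs": {
  "deltas": [
    [1,[0,0,0],0],
    [1,[0,0,0],0],
    [1,[0,0,0],0]
  ]
}}

```text
t: 3.4
tool_pos: [0.5691, 0.19, 0.104]
tcp_rot: [-0.022, 1.0, 0.0, 0.001]
wrist_force: [0.5, 1.4, 4.4]
finger_gap: 0.0245
```

Run:
```python
from h import *
s=observe();print(s['tool_pos'],s['tcp_rot'],s['t'],s['wrist_force'],s['finger_gap'])
p=camera_params('wrist');im=snap('wrist','w4.png')
```

```text
[0.56909448 0.19000683 0.10395312] [-2.20097068e-02  9.99757557e-01  2.17305016e-04  5.93358041e-04] 3.4 [0.54168705 1.44701289 4.37632511] 0.02451767739310876
```

View pics/w4.png

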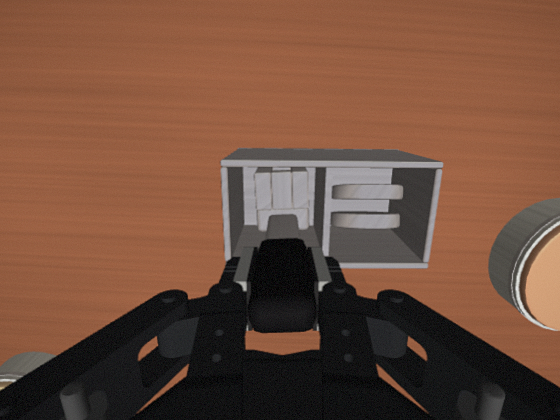

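The sleeve is held (gap 24.5 mm). Lifting straight up.

{"fn": "move_arm", "kwargs": {
  "deltas": [
    [1,[0,0,-0.3],0],
    [1,[0,0,-0.5],0],
    [1,[0,0,-0.45],0],
    [1,[0,0,0],0],
    [1,[0,0,0],0]
  ]
}}

```text
t: 3.95
tool_pos: [0.568, 0.1895, 0.2023]
tcp_rot: [-0.022, 1.0, -0.0, -0.0]
wrist_force: [-0.4, 0.7, -5.6]
finger_gap: 0.0244
```

Run:
```python
from h import *
s=observe();print(s['tool_pos'],s['t'],s['wrist_force'],s['torque'],s['finger_gap'])
snap('wrist','w5.png');snap('side','s5.png')
a=cv2.imread('pics/w5.png');b=cv2.resize(cv2.imread('pics/s5.png')[110:260,190:340],(400,400))
o=np.zeros((600,800,3),np.uint8);o[:300,:400]=cv2.resize(a,(400,300));o[:400,400:]=b;cv2.imwrite('pics/z5.png',o)
```

```text
[0.56804678 0.18951645 0.20227206] 3.95 [-0.36178837  0.74642841 -5.61876535] [-0.02074573 -0.06148699 -0.00211168] 0.02436235115127743
```

View pics/z5.png

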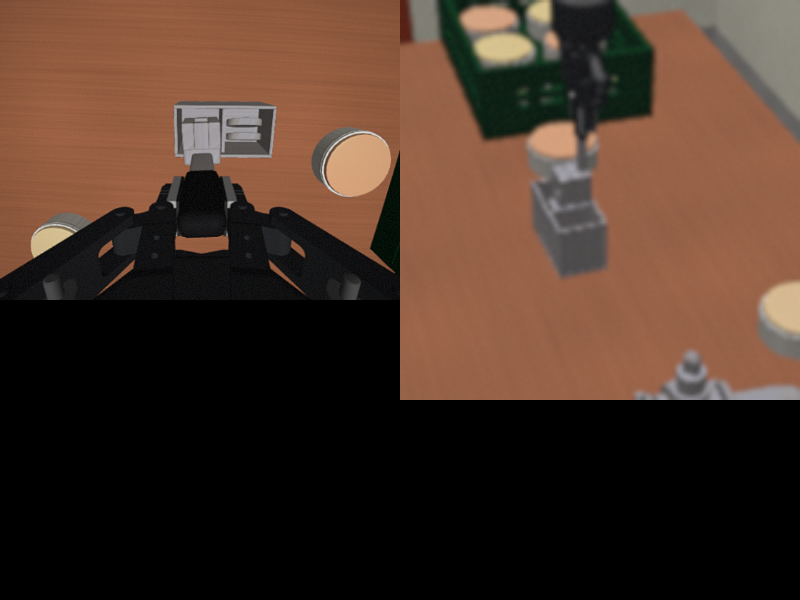

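The handle is clear of the rim, about 0.5 kg. I'll carry it sideways to the free bench area between caddy and valve.

{"fn": "move_arm", "kwargs": {
  "deltas": [
    [1,[-0.1,-0.3,0],0],
    [1,[-0.12,-0.5,0],0],
    [1,[-0.12,-0.5,0],0],
    [1,[-0.1,-0.5,0],0],
    [1,[-0.06,-0.3,0],0]
  ]
}}

```text
t: 4.55
tool_pos: [0.6144, 0.0207, 0.1995]
tcp_rot: [-0.021, 1.0, -0.001, -0.003]
wrist_force: [-0.0, 0.7, -5.4]
finger_gap: 0.0245
```

{"fn": "move_arm", "kwargs": {
  "deltas": [
    [1,[0,0,0.4],0],
    [1,[0,0,0.4],0],
    [1,[0,0,0.25],0],
    [1,[0,0,0.1],0],
    [1,[0,0,0],0]
  ]
}}

```text
t: 5.05
tool_pos: [0.613, 0.0237, 0.1074]
tcp_rot: [-0.022, 1.0, 0.0, -0.004]
wrist_force: [0.7, 0.6, -5.0]
finger_gap: 0.0243
```

Run:
```python
from h import *
s=observe();print(s['tool_pos'],s['t'],s['wrist_force'],s['torque'],s['finger_gap'])
snap('wrist','w6.png');snap('side','s6.png')
a=cv2.imread('pics/w6.png');b=cv2.resize(cv2.imread('pics/s6.png')[110:260,190:340],(400,400))
o=np.zeros((600,800,3),np.uint8);o[:300,:400]=cv2.resize(a,(400,300));o[:400,400:]=b;cv2.imwrite('pics/z6.png',o)
```

```text
[0.61300138 0.02368251 0.10735253] 5.05 [ 0.68652993  0.61372217 -4.9934081 ] [-0.03070703 -0.00445663  0.00402523] 0.02427061195315512
```

View pics/z6.png

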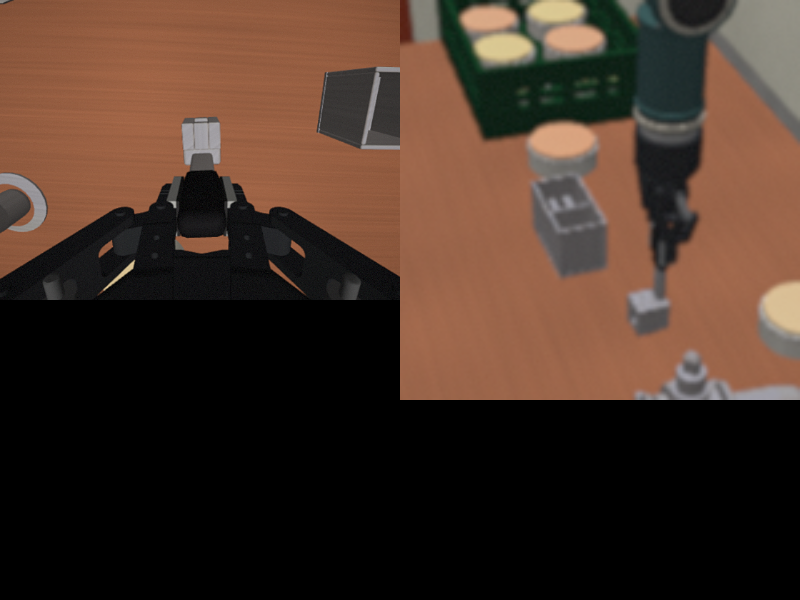

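{"fn": "move_arm", "kwargs": {
  "deltas": [
    [1,[0,0,0.06],0],
    [1,[0,0,0.03],0],
    [1,[0,0,0],0]
  ]
}}

```text
t: 5.45
tool_pos: [0.6161, 0.0238, 0.1045]
tcp_rot: [-0.022, 1.0, -0.0, 0.0]
wrist_force: [0.3, 0.1, -3.8]
finger_gap: 0.0246
```

Run:
```python
import numpy as np
ph=np.radians(np.arange(0,91,7.5))
h=34*np.cos(ph)-118*np.sin(ph);v=118*np.cos(ph)+34*np.sin(ph)
for i in range(len(ph)-1): print(np.degrees(ph[i+1]),round(-(h[i+1]-h[i])/80,3),round(-(v[i+1]-v[i])/80,3), v[i+1].round(1))
```

```text
7.499999999999999 0.196 -0.043 121.4
14.999999999999998 0.2 -0.017 122.8
22.5 0.201 0.009 122.0
29.999999999999996 0.198 0.035 119.2
37.5 0.191 0.061 114.3
45.0 0.182 0.085 107.5
52.50000000000001 0.169 0.108 98.8
59.99999999999999 0.153 0.13 88.4
67.5 0.135 0.148 76.6
75.0 0.115 0.165 63.4
82.5 0.092 0.178 49.1
90.0 0.068 0.189 34.0
```

{"fn": "move_arm", "kwargs": {
  "deltas": [
    [1,[0,0,0.03],0],
    [1,[0,0,0],0]
  ]
}}

```text
t: 5.65
tool_pos: [0.6158, 0.0237, 0.1016]
tcp_rot: [-0.022, 1.0, 0.0, -0.0]
wrist_force: [0.4, -0.8, -5.5]
finger_gap: 0.0243
```

{"fn": "move_arm", "kwargs": {
  "deltas": [
    [1,[0,0,0.03],0],
    [1,[0,0,0.015],0],
    [1,[0,0,0],0]
  ]
}}

```text
t: 5.95
tool_pos: [0.6168, 0.0237, 0.1]
tcp_rot: [-0.022, 1.0, -0.0, 0.001]
wrist_force: [-2.7, -0.4, 4.4]
finger_gap: 0.0244
```

Bench contact: the force went from -5 to +4.4 N. Now I tip it towards the socket side (tool +x) along the arc about the hub's lower edge, letting the sleeve pivot in the pads.

{"fn": "move_arm", "kwargs": {
  "deltas": [
    [1,[0.098,0,-0.02],0],
    [1,[0.098,0,-0.02],0],
    [1,[0.1,0,-0.01],0],
    [1,[0.1,0,-0.007],0],
    [1,[0,0,0],0]
  ]
}}

```text
t: 6.45
tool_pos: [0.5822, 0.0222, 0.102]
tcp_rot: [-0.022, 1.0, 0.0, -0.001]
wrist_force: [-0.1, -0.2, -5.6]
finger_gap: 0.0243
```

Run:
```python
from h import *
s=observe();print(s['tool_pos'],s['t'],s['wrist_force'],s['torque'],s['finger_gap'])
snap('wrist','w7.png');snap('side','s7.png')
a=cv2.imread('pics/w7.png');b=cv2.resize(cv2.imread('pics/s7.png')[160:260,240:340],(400,400))
o=np.zeros((600,800,3),np.uint8);o[:300,:400]=cv2.resize(a,(400,300));o[:400,400:]=b;cv2.imwrite('pics/z7.png',o)
```

```text
[0.58221049 0.02224378 0.10198216] 6.45 [-0.07423016 -0.1697761  -5.63333691] [-0.00902435 -0.07870404 -0.01974425] 0.024259581511350943
```

View pics/z7.png

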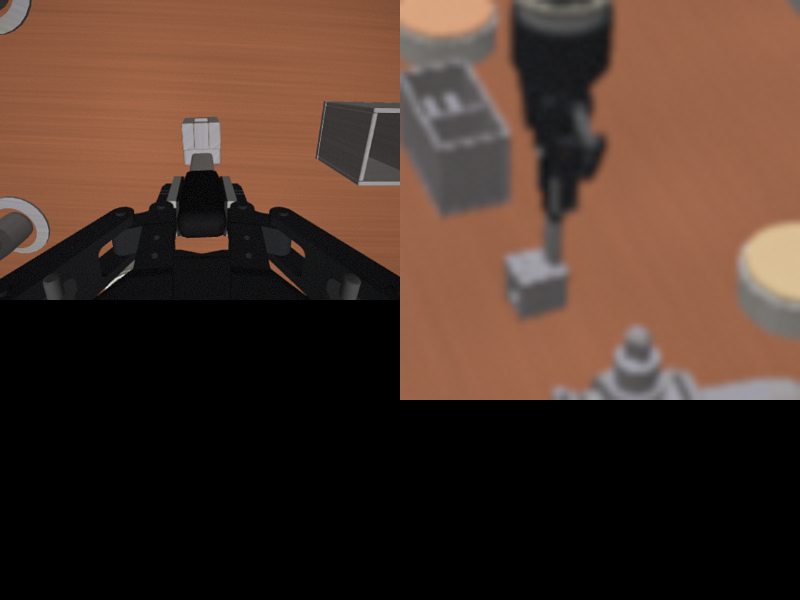

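It slid instead of tipping because the pads hold it too firmly. I'll set it down upright, let go, and tip it by pushing the top of the sleeve with shut fingers.

{"fn": "move_arm", "kwargs": {
  "deltas": [
    [1,[0,0,0.03],0],
    [1,[0,0,0.01],0],
    [1,[0,0,0],0],
    [1,[0,0,0],0]
  ]
}}

```text
t: 6.95
tool_pos: [0.585, 0.0223, 0.1]
tcp_rot: [-0.022, 1.0, -0.0, 0.001]
wrist_force: [0.0, 0.4, -1.2]
finger_gap: 0.0247
```

{"fn": "move_arm", "kwargs": {
  "deltas": [
    [0.3,[0,0,0],0],
    [-0.5,[0,0,0],0],
    [-0.5,[0,0,0],0],
    [-0.5,[0,0,0],0],
    [-0.5,[0,0,0],0]
  ]
}}

```text
t: 7.45
tool_pos: [0.5844, 0.0223, 0.0995]
tcp_rot: [-0.022, 1.0, 0.0, 0.0]
wrist_force: [-0.2, 0.8, -0.9]
finger_gap: 0.0641
```

Run:
```python
from h import *
s=observe();print(s['tool_pos'],s['t'],s['wrist_force'],s['torque'],s['finger_gap'])
snap('wrist','w8.png');snap('side','s8.png')
a=cv2.imread('pics/w8.png');b=cv2.resize(cv2.imread('pics/s8.png')[160:260,240:340],(400,400))
o=np.zeros((600,800,3),np.uint8);o[:300,:400]=cv2.resize(a,(400,300));o[:400,400:]=b;cv2.imwrite('pics/z8.png',o)
```

```text
[0.58436448 0.022274   0.0995392 ] 7.45 [-0.21542776  0.78692948 -0.90130432] [ 0.04145274 -0.02726812  0.01962699] 0.06409469535117276
```

View pics/z8.png

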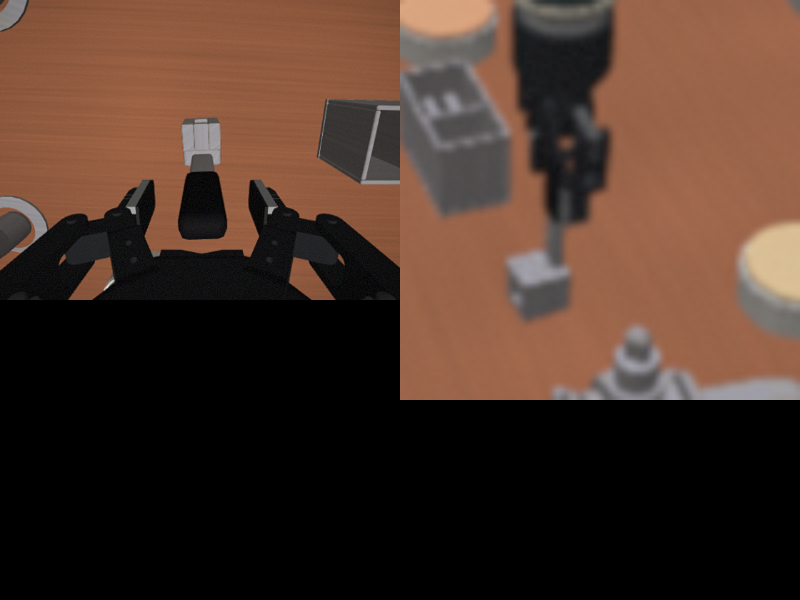

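Standing freely. I back off in +x with the fingers straddling it, shut them behind the sleeve, and push.

{"fn": "move_arm", "kwargs": {
  "deltas": [
    [-0.5,[-0.3,0,0],0],
    [-0.5,[-0.35,0,-0.1],0],
    [0.5,[0,0,-0.1],0],
    [1,[0,0,0],0],
    [1,[0,0,0],0]
  ]
}}

```text
t: 8.05
tool_pos: [0.6355, 0.0246, 0.1153]
tcp_rot: [-0.022, 1.0, -0.0, -0.0]
wrist_force: [0.3, 0.7, 0.2]
finger_gap: 0.0206
```

{"fn": "move_arm", "kwargs": {
  "deltas": [
    [1,[0,0,0],0],
    [1,[0.15,0,0],0],
    [1,[0.15,0,0],0],
    [1,[0.15,0,0],0],
    [1,[0.15,0,0],0]
  ]
}}

```text
t: 8.55
tool_pos: [0.5871, 0.0224, 0.1156]
tcp_rot: [-0.022, 1.0, -0.0, 0.0]
wrist_force: [1.1, 0.4, 0.9]
finger_gap: -0.0004
```

Run:
```python
from h import *
s=observe();print(s['tool_pos'],s['t'],s['wrist_force'],s['torque'],s['finger_gap'])
snap('wrist','w9.png');snap('side','s9.png')
a=cv2.imread('pics/w9.png');b=cv2.resize(cv2.imread('pics/s9.png')[160:260,240:340],(400,400))
o=np.zeros((600,800,3),np.uint8);o[:300,:400]=cv2.resize(a,(400,300));o[:400,400:]=b;cv2.imwrite('pics/z9.png',o)
```

```text
[0.58710205 0.02241817 0.11562384] 8.55 [1.05761649 0.44578322 0.8682256 ] [-0.01538183 -0.19825758 -0.03131348] -0.0004325679576617996
```

View pics/z9.png

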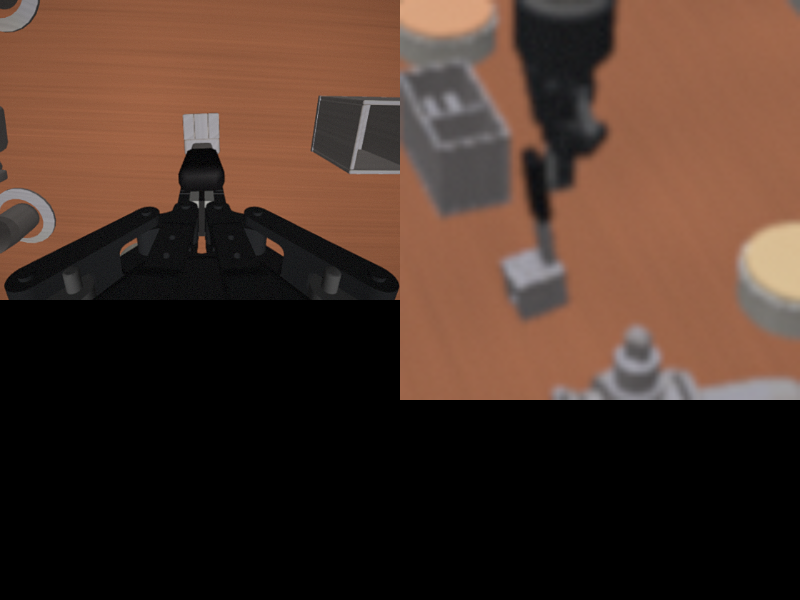

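It is tipping, leaning towards the base. I'll keep going.

{"fn": "move_arm", "kwargs": {
  "deltas": [
    [1,[0.14,0,0.02],0],
    [1,[0.14,0,0.03],0],
    [1,[0.14,0,0.04],0],
    [1,[0.12,0,0.05],0],
    [1,[0.12,0,0.05],0]
  ]
}}

```text
t: 9.15
tool_pos: [0.5342, 0.0201, 0.0996]
tcp_rot: [-0.022, 1.0, 0.0, -0.0]
wrist_force: [-0.2, -0.2, 0.7]
finger_gap: 0.0001
```

{"fn": "move_arm", "kwargs": {
  "deltas": [
    [1,[0,0,0],0],
    [1,[0,0,0],0]
  ]
}}

```text
t: 9.35
tool_pos: [0.5351, 0.0201, 0.0999]
tcp_rot: [-0.022, 1.0, 0.0, -0.0]
wrist_force: [-1.0, 0.2, 0.3]
finger_gap: 0.0001
```

Run:
```python
from h import *
s=observe();print(s['tool_pos'],s['t'],s['wrist_force'],s['torque'],s['finger_gap'])
snap('wrist','w10.png');snap('side','s10.png')
a=cv2.imread('pics/w10.png');b=cv2.resize(cv2.imread('pics/s10.png')[160:260,240:340],(400,400))
o=np.zeros((600,800,3),np.uint8);o[:300,:400]=cv2.resize(a,(400,300));o[:400,400:]=b;cv2.imwrite('pics/z10.png',o)
```

```text
[0.53512846 0.02014347 0.09994047] 9.35 [-1.0007511   0.18824273  0.32342867] [0.00675705 0.00726305 0.0045058 ] 0.00011830904810144168
```

View pics/z10.png

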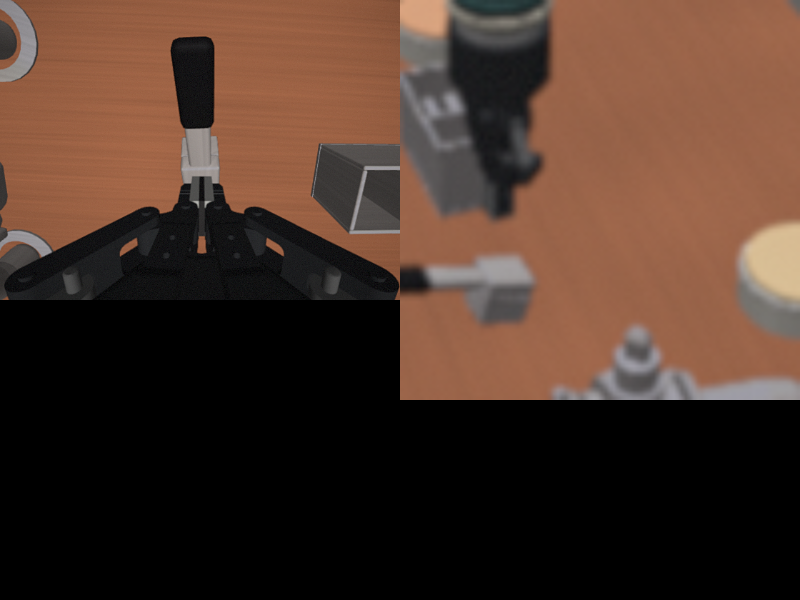

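It lies socket-down with the arm towards the base. I'll raise, open and look at the hub.

{"fn": "move_arm", "kwargs": {
  "deltas": [
    [-1,[-0.2,0,-0.5],0],
    [-1,[-0.2,0,-0.5],0],
    [-1,[0,0,0],0],
    [-1,[0,0,0],0],
    [-1,[0,0,0],0]
  ]
}}

```text
t: 9.95
tool_pos: [0.5668, 0.0216, 0.1793]
tcp_rot: [-0.022, 1.0, 0.0, -0.001]
wrist_force: [0.1, -0.3, -1.1]
finger_gap: 0.0724
```

Run:
```python
from h import *
s=observe();print(s['tool_pos'],s['tcp_rot'],s['t'],s['finger_gap'])
p=camera_params('wrist');snap('wrist','w11.png'); np.save('p11.npy',p,allow_pickle=True)
```

```text
[0.56680254 0.02155004 0.17927711] [-2.20094947e-02  9.99757380e-01  2.70339131e-05 -8.73642968e-04] 9.95 0.07244360589025953
```

View pics/w11.png

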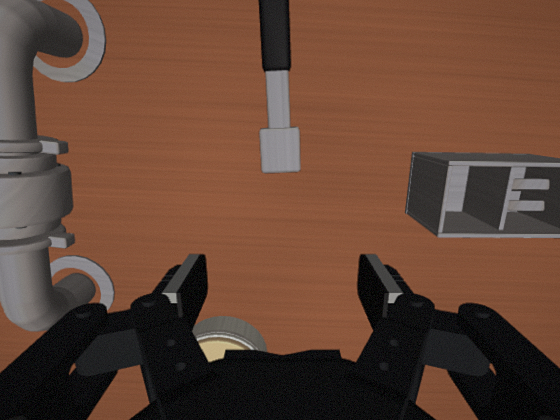

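Run:
```python
from h import *
im=cv2.imread('pics/w11.png');cv2.imwrite('pics/z11.png',cv2.resize(im[50:190,220:340],(600,700)[:2])[:600] if 0 else cv2.resize(im[60:180,220:340],(600,600),interpolation=cv2.INTER_CUBIC))
```

View pics/z11.png

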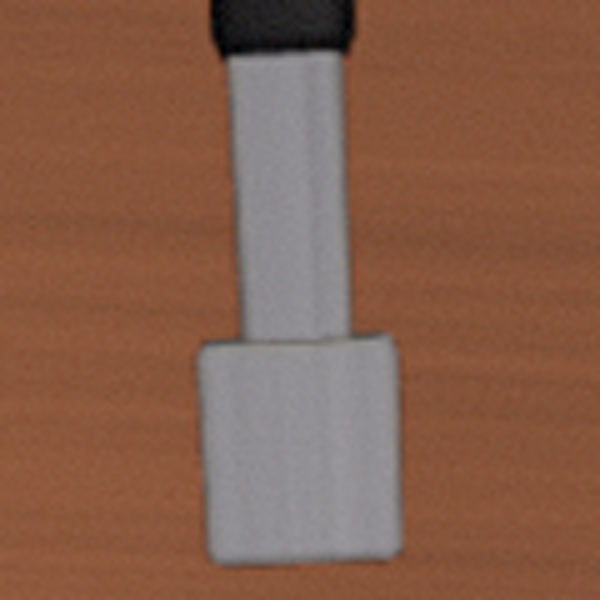

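Run:
```python
from h import *
from scipy.spatial.transform import Rotation as Ro
p=np.load('p11.npy',allow_pickle=True).item()
f=lambda u,v:(220+u/5,60+v/5)
c=np.array([onz(p,*f(*q),.042) for q in [(200,345),(396,338),(402,556),(210,562)]])
print(c.round(4),c.mean(0).round(4)); print([np.linalg.norm(c[i]-c[(i+1)%4]).round(4) for i in range(4)])
g=c[0]+c[1]-c[2]-c[3];print('arm dir hub edges',np.degrees(np.arctan2(g[1],g[0])))
a=[onz(p,*f(*q),.039) for q in [(286,60),(297,335)]];d=a[0]-a[1];print('arm dir',np.degrees(np.arctan2(d[1],d[0])),[x.round(4) for x in a])
s=observe();R=Ro.from_quat(s['tcp_rot']).as_matrix();print('tool x ang',np.degrees(np.arctan2(R[1,0],R[0,0])))
D=c.mean(0)-s['tool_pos'];D[2]=.010-s['tool_pos'][2];print('delta norm tool',(R.T@D/.08).round(3))
```

```text
[[ 0.5061 -0.0006  0.042 ]
 [ 0.5035  0.0337  0.042 ]
 [ 0.5418  0.037   0.042 ]
 [ 0.5444  0.0022  0.042 ]] [0.5239 0.0181 0.042 ]
[np.float64(0.0343), np.float64(0.0385), np.float64(0.0349), np.float64(0.0383)]
arm dir hub edges -175.45462254749404
arm dir -175.27493163191184 [array([0.4585, 0.0126, 0.039 ]), array([0.5038, 0.0163, 0.039 ])]
tool x ang -177.47534339716142
delta norm tool [ 0.525 -0.02   2.11 ]
```

Hub measured at (0.524, 0.018), face 34.5×38.4 mm (nominal 36×40), arm direction -175.4°. Step 1 is met. Before grasping, I'll look closely at the stem.

{"fn": "move_arm", "kwargs": {
  "deltas": [
    [-1,[0.04,-0.46,-0.3],0],
    [-1,[0.04,-0.46,-0.3],0],
    [-1,[0.04,-0.46,-0.3],0],
    [-1,[0.04,-0.46,-0.2],0],
    [-1,[0.04,-0.46,0],0]
  ]
}}

```text
t: 10.5
tool_pos: [0.5601, -0.1646, 0.2701]
tcp_rot: [-0.022, 1.0, -0.001, 0.001]
wrist_force: [1.0, -0.3, -0.3]
finger_gap: 0.0856
```

{"fn": "move_arm", "kwargs": {
  "deltas": [
    [-1,[0,-0.46,0],0],
    [-1,[0,0,0],0],
    [-1,[0,0,0],0],
    [-1,[0,0,0],0]
  ]
}}

```text
t: 10.9
tool_pos: [0.5606, -0.1987, 0.2669]
tcp_rot: [-0.022, 1.0, 0.001, -0.001]
wrist_force: [-0.1, 0.4, 0.2]
finger_gap: 0.0854
```

Run:
```python
from h import *
s=observe();print(s['tool_pos'],s['tcp_rot'],s['t'],s['finger_gap'],s['joints'])
p=camera_params('wrist');im=snap('wrist','w12.png'); np.save('p12.npy',p,allow_pickle=True)
print(proj(p,[.561,-.202,.167]),proj(p,[.561,-.202,.145]))
snap('top','t12.png')
```

```text
[ 0.56057401 -0.19871274  0.26692729] [-2.21859397e-02  9.99753043e-01  7.40892057e-04 -1.04315190e-03] 10.9 0.08544757179611807 [-3.82855325e-01  9.44315833e-02  1.73632955e+00  5.58157709e-04
  1.31333296e+00 -1.99817001e+00]
[277.99803856 208.67177669] [278.26264748 201.80264894]
```

View pics/w12.png

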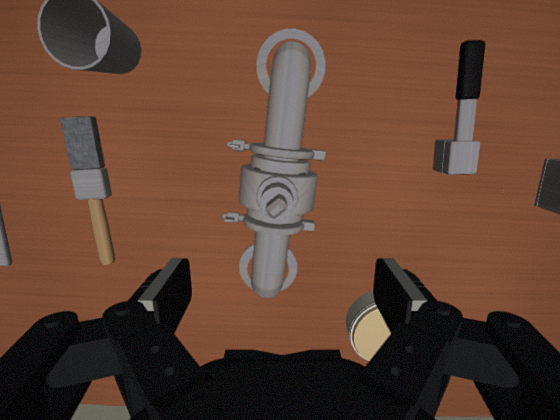

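Run:
```python
from h import *
im=cv2.imread('pics/w12.png');cv2.imwrite('pics/z12.png',cv2.resize(im[170:230,240:320],(800,600),interpolation=cv2.INTER_CUBIC))
```

```text
(no output)
```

View pics/z12.png

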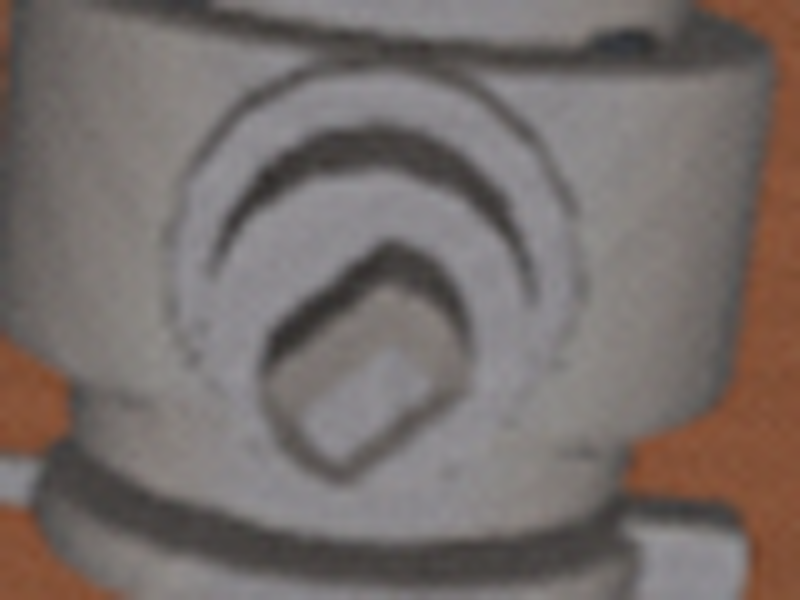

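Run:
```python
from h import *
p=np.load('p12.npy',allow_pickle=True).item()
f=lambda u,v:(240+u/10,170+v/10)
ang=lambda a,b:np.degrees(np.arctan2(*(b-a)[[1,0]]))
print('centre',onz(p,*f(367,402),.167), onz(p,*f(366,385),.162))
for a,b,z in [((345,483),(466,388),.162),((265,380),(390,287),.162),((300,410),(385,348),.167),((345,457),(435,383),.167)]:
    A,B=onz(p,*f(*a),z),onz(p,*f(*b),z);print(ang(A,B),np.linalg.norm(A-B))
# neck circle top: left (208,290)?, right(535,290), top 165
print('neck l/r',onz(p,*f(210,300),.145),onz(p,*f(530,300),.145),onz(p,*f(375,165),.145))
# flanges
im=cv2.imread('pics/w12.png')
A,B=onz(p,268,268,.005),onz(p,291,64,.005);print('flanges',A,B,ang(A,B),(A+B)/2)
t=camera_params('top');A,B=onz(t,351,297,.005),onz(t,360,199,.005);print('top flanges',ang(A,B),(A+B)/2)
A,B=onz(p,271,255,.095),onz(p,288,110,.095);print('pipe ridge',ang(A,B))
```

```text
centre [ 0.56233885 -0.20300374  0.167     ] [ 0.5623342  -0.20316011  0.162     ]
131.82337356513924 0.013050428039196028
129.91788244950735 0.01307664780155555
129.51534569722432 0.008692629180828023
133.0517074786474 0.00968069996723486
neck l/r [ 0.56001866 -0.21724063  0.145     ] [ 0.55880013 -0.18911114  0.145     ] [ 0.54728994 -0.20321926  0.145     ]
flanges [ 0.69657031 -0.21263432  0.005     ] [ 0.42558583 -0.19352885  0.005     ] 175.96709535816993 [ 0.56107807 -0.20308158  0.005     ]
top flanges -3.8542032706958325 [ 0.56159383 -0.20272089  0.005     ]
pipe ridge 175.8041297917955
```

The stem's top rectangle is centred at pixel (276.7, 210.2), giving (0.562, -0.203) with flats along 131°. The neck's left and right edges and the flange midpoint agree within about 2 mm. The pipe is at 176°, so the valve is about 45° open. Now back to the hub.

{"fn": "move_arm", "kwargs": {
  "deltas": [
    [-1,[0.056,0.454,0],-0.023],
    [-1,[0.056,0.454,0.1],0],
    [-1,[0.056,0.454,0.2],0],
    [-1,[0.056,0.454,0.3],0],
    [-1,[0.056,0.454,0.3],0]
  ]
}}

```text
t: 11.5
tool_pos: [0.5253, -0.0179, 0.1961]
tcp_rot: [-0.041, 0.999, 0.0, 0.001]
wrist_force: [0.2, 0.8, -0.6]
finger_gap: 0.0858
```

{"fn": "move_arm", "kwargs": {
  "deltas": [
    [-1,[0.056,0.454,0.3],0],
    [-1,[0,0,0.6],0],
    [-1,[0,0,0.4],0],
    [-1,[0,0,0],0],
    [-1,[0,0,0],0]
  ]
}}

```text
t: 12.0
tool_pos: [0.5179, 0.0163, 0.0923]
tcp_rot: [-0.041, 0.999, 0.0, -0.001]
wrist_force: [0.3, -0.7, 0.6]
finger_gap: 0.0855
```

Run:
```python
from h import *
from scipy.spatial.transform import Rotation as Ro
s=observe();print(s['tool_pos'],s['t'])
R=Ro.from_quat(s['tcp_rot']).as_matrix();print('tool x ang',np.degrees(np.arctan2(R[1,0],R[0,0])))
D=np.array([.524,.018,.008])-s['tool_pos'];print((R.T@D/.08).round(3))
p=camera_params('wrist');snap('wrist','w13.png')
print(proj(p,[.524,.018,.042]))
```

```text
[0.51789885 0.01631207 0.09233854] 12.0
tool x ang -175.3358724560657
[-0.079  0.015  1.054]
[284.15016017 237.67896791]
```

View pics/w13.png

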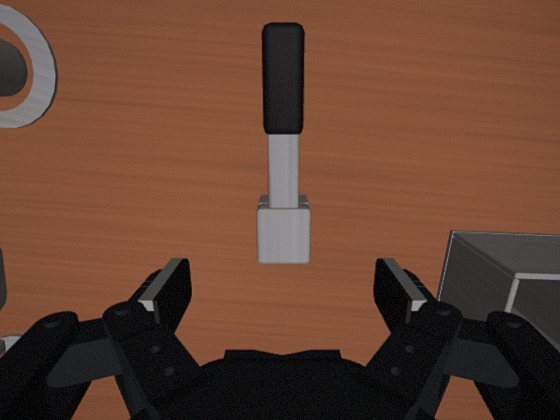

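Hub centre is at (284,235) against a predicted (284,238), and it is aligned. Descending and gripping.

{"fn": "move_arm", "kwargs": {
  "deltas": [
    [-1,[-0.065,0.015,0.4],0],
    [-1,[0,0,0.4],0],
    [-1,[0,0,0.2],0],
    [-1,[0,0,0.03],0],
    [-1,[0,0,0],0]
  ]
}}

```text
t: 12.55
tool_pos: [0.5252, 0.017, 0.0116]
tcp_rot: [-0.04, 0.999, -0.0, 0.001]
wrist_force: [-0.3, -0.3, 1.3]
finger_gap: 0.0856
```

{"fn": "move_arm", "kwargs": {
  "deltas": [
    [0.2,[0,0,0],0],
    [1,[0,0,0],0],
    [1,[0,0,0],0],
    [1,[0,0,0],0],
    [1,[0,0,0],0]
  ]
}}

```text
t: 13.05
tool_pos: [0.5245, 0.0172, 0.011]
tcp_rot: [-0.04, 0.999, -0.0, 0.001]
wrist_force: [-0.3, -0.1, 7.4]
finger_gap: 0.0349
```

Run:
```python
from h import *
s=observe();print(s['tool_pos'],s['t'],s['wrist_force'],s['finger_gap'])
p=camera_params('wrist');snap('wrist','w14.png')
```

```text
[0.52445822 0.01721695 0.01104366] 13.05 [-0.30468563 -0.1330532   7.3627382 ] 0.03492897908080848
```

View pics/w14.png

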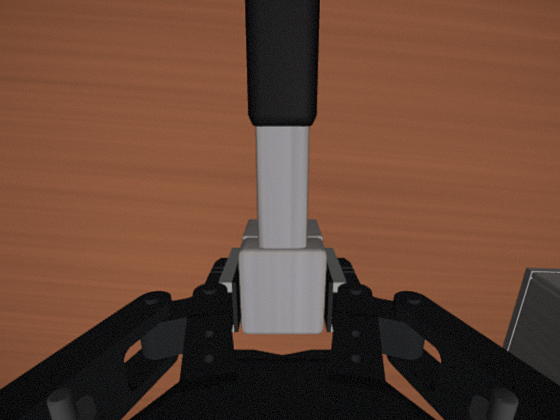

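Hub held (gap 35 mm). Lifting well above stem height.

{"fn": "move_arm", "kwargs": {
  "deltas": [
    [1,[0,0,-0.3],0],
    [1,[0,0,-0.6],0],
    [1,[0,0,-0.6],0],
    [1,[0,0,-0.6],0],
    [1,[0,0,-0.45],0]
  ]
}}

```text
t: 13.6
tool_pos: [0.5233, 0.0172, 0.216]
tcp_rot: [-0.04, 0.999, -0.0, 0.001]
wrist_force: [0.9, -0.1, -5.7]
finger_gap: 0.0352
```

{"fn": "move_arm", "kwargs": {
  "deltas": [
    [1,[0,-0.2,0],0.095],
    [1,[0,0,0],0.095],
    [1,[0,0,0],0.095],
    [1,[0,0,0],0.095],
    [1,[0,0,0],0.095]
  ]
}}

```text
t: 14.1
tool_pos: [0.5232, 0.0012, 0.2121]
tcp_rot: [0.33, 0.944, -0.001, -0.002]
wrist_force: [0.2, 0.1, -4.8]
finger_gap: 0.035
```

{"fn": "move_arm", "kwargs": {
  "deltas": [
    [1,[0,0,0],0.095],
    [1,[0,0,0],0.026],
    [1,[0,0,0],0],
    [1,[0,0,0],0]
  ]
}}

```text
t: 14.5
tool_pos: [0.5238, 0.0012, 0.2127]
tcp_rot: [0.415, 0.91, -0.0, -0.001]
wrist_force: [0.3, 0.4, -5.2]
finger_gap: 0.0351
```

```bash
cat > st.py <<'E'
from h import *
from scipy.spatial.transform import Rotation as Ro
def st(tgt):
    s=observe();print(s['tool_pos'].round(4),s['t'],s['wrist_force'].round(1),s['torque'].round(2),round(s['finger_gap'],4),'J6',s['joints'][5].round(2))
    R=Ro.from_quat(s['tcp_rot']).as_matrix();print('tool x ang',np.degrees(np.arctan2(R[1,0],R[0,0])).round(2))
    print((R.T@(np.array(tgt)-s['tool_pos'])/.08).round(3))
E
python3 -c "
from st import *
st([.562,-.203,.21])"
```

```text
[0.5238 0.0012 0.2127] 14.5 [ 0.3  0.4 -5.2] [ 0.    0.01 -0.05] 0.0351 J6 -0.76
tool x ang 131.02
[-2.24  -1.315  0.032]
```

{"fn": "move_arm", "kwargs": {
  "deltas": [
    [1,[-0.448,-0.263,0],0],
    [1,[-0.448,-0.263,0],0],
    [1,[-0.448,-0.263,0],0],
    [1,[-0.448,-0.263,0],0],
    [1,[-0.448,-0.263,0],0]
  ]
}}

```text
t: 15.0
tool_pos: [0.5625, -0.2045, 0.2133]
tcp_rot: [0.415, 0.91, 0.0, -0.0]
wrist_force: [1.4, -0.1, -4.0]
finger_gap: 0.0354
```

{"fn": "move_arm", "kwargs": {
  "deltas": [
    [1,[0,0,0],0],
    [1,[0,0,0],0]
  ]
}}

```text
t: 15.2
tool_pos: [0.5622, -0.2039, 0.213]
tcp_rot: [0.416, 0.909, 0.0, -0.001]
wrist_force: [-0.4, 0.8, -4.8]
finger_gap: 0.035
```

```bash
python3 -c "
from st import *
st([.562,-.203,.177])
p=camera_params('wrist');snap('wrist','w15.png');snap('side','s15.png');snap('top','t15.png')
a=cv2.resize(cv2.imread('pics/w15.png')[120:420,80:480],(400,300));b=cv2.resize(cv2.imread('pics/s15.png')[210:300,250:340],(400,400));c=cv2.resize(cv2.imread('pics/t15.png')[190:290,310:410],(400,300))
o=np.zeros((600,800,3),np.uint8);o[:300,:400]=a;o[:400,400:]=b;o[300:,:400]=c;cv2.imwrite('pics/z15.png',o)
"
```

```text
[ 0.5622 -0.2039  0.213 ] 15.2 [-0.4  0.8 -4.8] [-0.    0.01  0.02] 0.035 J6 -1.1
tool x ang 130.86
[0.009 0.005 0.45 ]
```

View pics/z15.png

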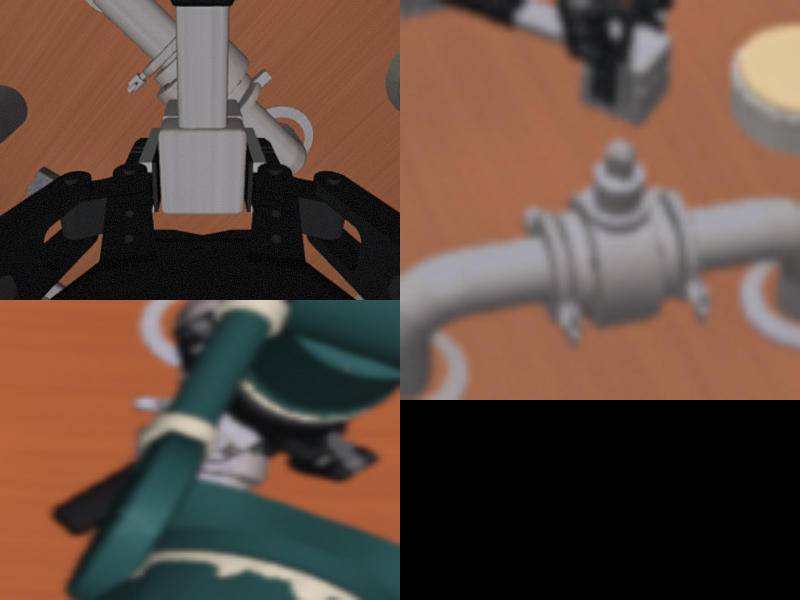

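The stem is hidden beneath the hub. The measured TCP is within 1 mm of target, at 131°. Now to lower onto the stem, slowly near the top.

{"fn": "move_arm", "kwargs": {
  "deltas": [
    [1,[0,0,0.2],0],
    [1,[0,0,0.15],0],
    [1,[0,0,0.05],0],
    [1,[0,0,0.05],0],
    [1,[0,0,0],0]
  ]
}}

```text
t: 15.85
tool_pos: [0.5622, -0.2027, 0.1768]
tcp_rot: [0.415, 0.91, -0.0, -0.001]
wrist_force: [0.0, -0.7, -4.6]
finger_gap: 0.0352
```

{"fn": "move_arm", "kwargs": {
  "deltas": [
    [1,[0,0,0.04],0],
    [1,[0,0,0.04],0],
    [1,[0,0,0],0]
  ]
}}

```text
t: 16.15
tool_pos: [0.5625, -0.2032, 0.1712]
tcp_rot: [0.415, 0.91, -0.0, -0.0]
wrist_force: [-0.0, -0.7, -4.9]
finger_gap: 0.0351
```

```bash
python3 -c "
from st import *
st([.562,-.203,.156])"
```

```text
[ 0.5625 -0.2032  0.1712] 16.15 [-0.  -0.7 -4.9] [-0.15  0.04 -0.01] 0.0351 J6 -1.1
tool x ang 130.94
[ 0.006 -0.003  0.19 ]
```

No resistance yet, with the hub's underside about 7 mm below the stem top, so the slot has engaged. Continuing.

{"fn": "move_arm", "kwargs": {
  "deltas": [
    [1,[0,0,0.04],0],
    [1,[0,0,0.04],0],
    [1,[0,0,0.04],0],
    [1,[0,0,0],0]
  ]
}}

```text
t: 16.55
tool_pos: [0.5622, -0.2029, 0.161]
tcp_rot: [0.415, 0.91, 0.0, -0.001]
wrist_force: [-1.0, -1.3, -3.9]
finger_gap: 0.0351
```

```bash
python3 -c "
from st import *
st([.562,-.203,.156])"
```

```text
[ 0.5622 -0.2029  0.161 ] 16.55 [-1.  -1.3 -3.9] [-0.24  0.14 -0.06] 0.0351 J6 -1.1
tool x ang 130.95
[ 0.001 -0.003  0.062]
```

{"fn": "move_arm", "kwargs": {
  "deltas": [
    [1,[0,0,0.04],0],
    [1,[0,0,0.03],0],
    [1,[0,0,0],0],
    [1,[0,0,0],0]
  ]
}}

```text
t: 16.95
tool_pos: [0.5625, -0.2033, 0.1561]
tcp_rot: [0.415, 0.91, -0.0, -0.0]
wrist_force: [-2.1, -2.5, -4.2]
finger_gap: 0.0348
```

```bash
python3 -c "
from st import *
st([.562,-.203,.156])"
```

```text
[ 0.5625 -0.2033  0.1561] 16.95 [-2.1 -2.5 -4.2] [-0.51  0.32  0.07] 0.0348 J6 -1.1
tool x ang 130.96
[ 0.007 -0.003  0.001]
```

{"fn": "move_arm", "kwargs": {
  "deltas": [
    [1,[0,0,0.025],0],
    [1,[0,0,0.0],0],
    [1,[0,0,0],0]
  ]
}}

```text
t: 17.25
tool_pos: [0.5626, -0.2033, 0.1561]
tcp_rot: [0.415, 0.91, -0.0, 0.0]
wrist_force: [-5.8, -1.0, 5.9]
finger_gap: 0.0348
```

The underside meets the seat: z stays at 0.156 and the force rises to +6 N. Turning anticlockwise to open.

{"fn": "move_arm", "kwargs": {
  "deltas": [
    [1,[0,0,0],-0.06],
    [1,[0,0,0],-0.08],
    [1,[0,0,0],-0.08],
    [1,[0,0,0],-0.08],
    [1,[0,0,0],-0.08]
  ]
}}

```text
t: 17.75
tool_pos: [0.5627, -0.2037, 0.156]
tcp_rot: [0.127, 0.992, -0.0, 0.0]
wrist_force: [-5.2, -2.1, 4.7]
finger_gap: 0.0348
```

```bash
python3 -c "
from st import *
st([.562,-.203,.156])"
```

```text
[ 0.5627 -0.2037  0.156 ] 17.75 [-5.2 -2.1  4.7] [-0.32  0.92 -0.47] 0.0348 J6 -1.7
tool x ang 165.37
[0.01  0.006 0.   ]
```

The moment is -0.47 N m, so the stem is turning. About 11° remain.

{"fn": "move_arm", "kwargs": {
  "deltas": [
    [1,[0,0,0],-0.06],
    [1,[0,0,0],-0.06],
    [1,[0,0,0],0],
    [1,[0,0,0],0]
  ]
}}

```text
t: 18.15
tool_pos: [0.5628, -0.2035, 0.1561]
tcp_rot: [0.036, 0.999, -0.0, 0.0]
wrist_force: [-5.0, -1.2, 3.8]
finger_gap: 0.035
```

```bash
python3 -c "
from st import *
st([.562,-.203,.156])"
```

```text
[ 0.5628 -0.2035  0.1561] 18.15 [-5.  -1.2  3.8] [-0.28  0.88 -0.21] 0.035 J6 -1.89
tool x ang 175.92
[0.01  0.006 0.001]
```

Handle at 175.9° against the pipe's 176°. A small nudge takes up the play, then I'll release.

{"fn": "move_arm", "kwargs": {
  "deltas": [
    [1,[0,0,0],-0.02],
    [1,[0,0,0],0],
    [0.3,[0,0,0],0],
    [-0.6,[0,0,0],0],
    [-1,[0,0,0],0]
  ]
}}

```text
t: 18.65
tool_pos: [0.564, -0.203, 0.1553]
tcp_rot: [0.02, 1.0, -0.0, 0.002]
wrist_force: [-1.0, -0.1, 0.2]
finger_gap: 0.063
```

{"fn": "move_arm", "kwargs": {
  "deltas": [
    [-1,[0,0,0],0],
    [-1,[0,0,0],0],
    [-1,[0,0,0],0],
    [-1,[0,0,-0.3],0],
    [-1,[0,0,-0.5],0]
  ]
}}

```text
t: 19.15
tool_pos: [0.5602, -0.2019, 0.2149]
tcp_rot: [0.02, 1.0, 0.002, -0.004]
wrist_force: [0.4, 0.2, 0.5]
finger_gap: 0.0854
```

{"fn": "move_arm", "kwargs": {
  "deltas": [
    [-1,[0,0,-0.5],0],
    [-1,[0,0,0],0],
    [-1,[0,0,0],0]
  ]
}}

```text
t: 19.45
tool_pos: [0.5636, -0.2034, 0.26]
tcp_rot: [0.02, 1.0, -0.001, 0.002]
wrist_force: [-1.2, -0.3, -1.1]
finger_gap: 0.0851
```

```bash
python3 -c "
from st import *
st([.562,-.203,.156])
p=camera_params('wrist');np.save('p16.npy',p,allow_pickle=True);snap('wrist','w16.png');snap('side','s16.png')
a=cv2.imread('pics/w16.png')[60:360,80:480];b=cv2.resize(cv2.imread('pics/s16.png')[210:300,220:340],(400,300),interpolation=2)
o=np.zeros((600,800,3),np.uint8);o[:600,:]=cv2.resize(a,(800,600));cv2.imwrite('pics/z16.png',o);cv2.imwrite('pics/z16s.png',b)
"
```

```text
[ 0.5636 -0.2034  0.26  ] 19.45 [-1.2 -0.3 -1.1] [0.   0.01 0.04] 0.0851 J6 -1.92
tool x ang 177.76
[0.025 0.005 1.3  ]
```

View pics/z16.png

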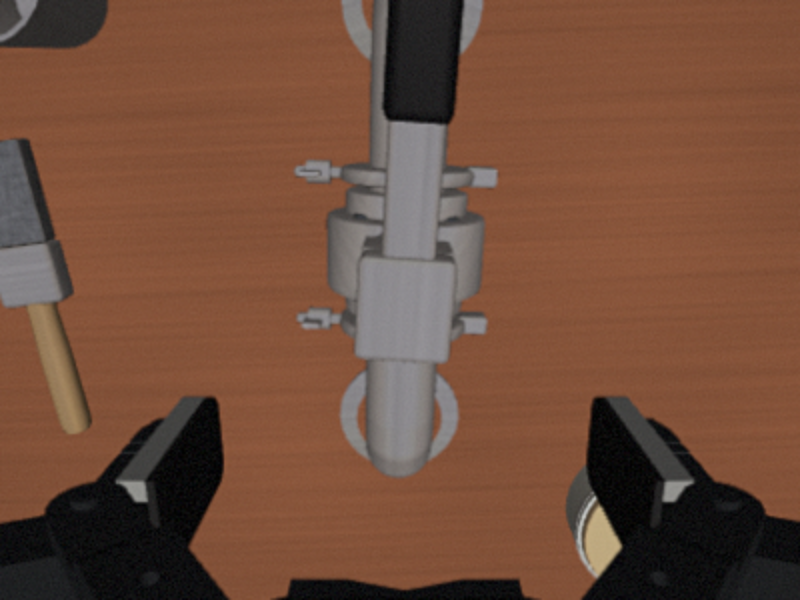

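View pics/z16s.png

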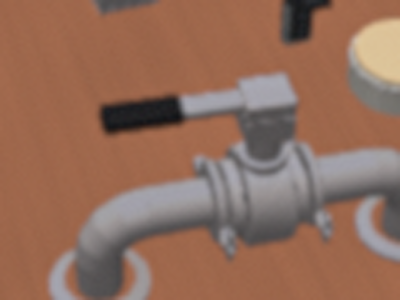

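Run:
```python
from h import *
p=np.load('p16.npy',allow_pickle=True).item()
f=lambda u,v:(80+u/2,60+v/2)
c=np.array([onz(p,*f(*q),.187) for q in [(362,253),(455,258),(450,362),(357,357)]])
print(c.mean(0).round(4),[np.linalg.norm(c[i]-c[(i+1)%4]).round(4) for i in range(4)])
a=[onz(p,*f(*q),.184) for q in [(416,122),(410,250)]];d=a[0]-a[1];print('arm',np.degrees(np.arctan2(d[1],d[0])))
g=c[0]+c[1]-c[2]-c[3];print('hub',np.degrees(np.arctan2(g[1],g[0])))
# height of hub top via side view
ps=camera_params('side'); 
k=lambda u,v:(220+u*.3,210+v*.3)
for q,i in [((238,82),None),((283,75),None),((297,105),None),((250,113),None)]: print(onz(ps,*k(*q),.187).round(4))
```

```text
[ 0.5609 -0.2028  0.187 ] [np.float64(0.033), np.float64(0.0397), np.float64(0.0347), np.float64(0.0396)]
arm 175.24112262647134
hub 175.14885975270323
[ 0.5431 -0.1931  0.187 ]
[ 0.5793 -0.1958  0.187 ]
[ 0.5767 -0.2312  0.187 ]
[ 0.5396 -0.2289  0.187 ]
```

Run:
```python
from h import *
p=np.load('p16.npy',allow_pickle=True).item();ps=camera_params('side')
f=lambda u,v:(80+u/2,60+v/2)
im=cv2.imread('pics/s16.png');cv2.imwrite('pics/z17.png',cv2.resize(im[220:280,270:350],(800,600),interpolation=cv2.INTER_CUBIC))
print(proj(ps,[.561,-.203,.187]),proj(ps,[.561,-.203,.145]),proj(ps,[.561,-.203,.117]))
# predicted corners if home
for z in (.187,.145):
  for dx,dy in [(-20,18),(20,18),(20,-18),(-20,-18)]:
    t=np.radians(-4.8);X=[.561+(dx*np.cos(t)-dy*np.sin(t))/1e3,-.203+(dx*np.sin(t)+dy*np.cos(t))/1e3,z]
    q=proj(ps,X);print(z,((q-[270,220])*10).round(0))
```

```text
[299.27701602 235.65074163] [298.44601009 247.67698646] [297.91347837 255.37469659]
0.187 [199. 123.]
0.187 [347. 101.]
0.187 [388. 191.]
0.187 [236. 214.]
0.145 [193. 243.]
0.145 [338. 220.]
0.145 [377. 312.]
0.145 [229. 335.]
```

View pics/z17.png

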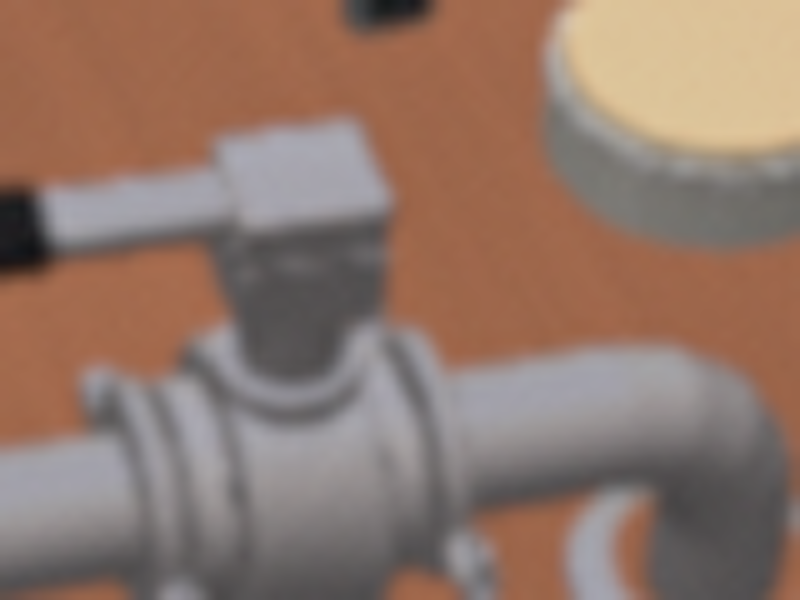

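The hub centre measures (0.561, -0.203), 1–2 mm from the stem axis, and the arm is 1° off the pipe line. The side view shows it sitting level and home: its corners lie about 1.5 px below prediction, and the stem showed about the same offset earlier. The gripper is clear, so I'm handing in.

```bash
python3 -c "
from rig import *
print(sign_off())"
```

```text
the job is handed in; nothing more can be done
None
```

The handle is fully home on the valve stem and turned open, and I've let go of it. The job was handed in at about 19.5 s, and the sign-off gave no verdict.

- **Laying it down:** I lifted the handle from the caddy by its sleeve. My first try at tipping it while gripped only made it slide. So I stood it on the bench, let go and pushed it over with the fingers shut. It landed socket-down and lay free.
- **Fitting and turning:** I gripped it by the hub and aligned it to the stem at the angle seen by the wrist camera (131°, about 45° open). It went straight on without needing to be worked round. It seated with the tool at 0.156 m, which puts the underside at 0.145 m. I then turned it about 47° anticlockwise against the stem's resistance.
- **Last checks:**
  - The hub is 1–2 mm from the stem axis, and the arm is at 175.2° against the pipe's 176°.
  - The gripper is open and about 70 mm above the hub.
  - The side camera showed the hub about 1.5 px lower than predicted. It had shown the bare stem about 1 px low too, so I put that down to calibration.
- **Not checked:** I didn't re-measure the cheeses, beaker or brush at the end. No move was aimed near them, and I saw no unexpected forces.

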